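# Feeder off, clip held open over the feeding card

### The job

We are taking the dog away for the weekend, so first switch the timed feeder off: turn its timer dial anticlockwise all the way to its end stop. Then squeeze the orange spring clip open, take it off the grey caddy and bring it down astride the middle of the feeding card's top edge, held wide open with one jaw in front of the card and one behind, both tips a good centimetre below the edge and the clip touching neither card nor stand, so that I can slip a note in. Finish there, still squeezing it open - do not let it bite or let go of it - and leave the card stand and the other things on the ledge where they are.

Things in the scene. Friction and masses are not known exactly. Their poses are not given: they have to be found in the camera images.
- dial (a joint): angle (rad) of the feeder's timer dial: 0 = off, at its anticlockwise end stop; grows clockwise seen from above, up to 4.7 at the other stop. It starts between 0.6 and 1.35. Turning takes about 0.04 N m and it stays where it is left.
- dial_grip (a point): point on the dial's upright axis, in its bar grip: a black bar 52 mm long, 14 mm thick, 30 mm tall on a 56 mm white disc. The point is 9 mm below the bar's top, 30 mm above the grey timer panel, 91 mm above the ledge. x runs along the bar (white mark at the -x end), z up; it turns with the dial.
- feeder: low white timed pet feeder (fixed), 150 x 220 mm, 58 mm high, its flat lid 66 mm high; origin at the middle of its underside, x away from the robot, y along its 220 mm length; the dial's axis is at x 0, y -68 mm.
- clip_grip (a point): midway between the rounded ends of the two handles of the orange spring bag clip, 3.5 mm below their very top, 47 mm above the caddy's rim on which the clip is parked, handles up. x = the direction in which handles and jaws open (square to the caddy wall), y = along the clip's width, z up. Here the handles are 49 mm over their outer faces at rest, 18 mm squeezed to the stop.
- clip: the clip's half with the jaw nearer the robot (-x) while parked. Clip: 80 mm tall, 40 mm wide, 50 g, its 10 mm hinge barrel resting on the caddy rim. Origin on the hinge, 42 mm below clip_grip at rest, 47 mm when squeezed open; axes as there; this half tilts 0.35 rad as the clip opens. At rest the handles slope from 49 mm apart at the top to 17 mm at the hinge; open, they are about parallel.
- clip_arm (a joint): opening of the clip (rad): about 0 while parked on the 3 mm wall, -0.085 fully shut, 0.7 squeezed to its stop. Gap between the jaw tips: about 3 mm + 33 mm x this value (26 mm at the stop). Squeezing takes about 5 N at the handle ends to begin and 8 N at the stop, where a harder squeeze does no harm.
- jaw_a (a point): inner edge of the tip of the jaw on clip, mid-width; 34 mm below the hinge when shut, 31 mm when fully open, so then 78 mm below the centres of the handles' rounded ends and 26 mm below the hinge barrel. As the handles are squeezed, their ends may ride up to 5 mm up the fingers.
- jaw_b (a point): the same point on the other jaw.
- caddy: grey open caddy (fixed), 110 x 150 mm, 70 mm high, walls 3 mm; origin at the middle of its underside; the clip is astride its robot-side wall, at x -53.5 mm. It holds a brush and a ball, below the rim.
- card_top (a point): middle of the top edge of the feeding card, an upright stiff white card 110 mm wide and 3 mm thick printed with a blue band and a grid; the edge is 130 mm above the ledge. x = square to the card's face (away from the robot at yaw 0), y = along the edge, z up.
- card_stand: loose bamboo stand, 60 x 120 mm, 22 mm high, 0.6 kg, with the card set in it; origin at the middle of its underside, axes as card_top.
- container_low: the lower container, to be left alone.
- container_top: the upper container, to be left alone.
- treat_tin: the treat tin, to be left alone.
- bowl: the white bowl, to be left alone.
- scoop: the bamboo scoop, to be left alone.
- tongs: the tongs, to be left alone.
- spray_bottle: the spray bottle, to be left alone.
Not all that is in view belongs to the job. Of the things like the clip, leave any that is white; of the rest the smaller one is meant.

How it is judged:
By the outcome, as a careful person would: the job done as asked, in the order asked, and still so for the second after the job is handed in, while the arm keeps its last pose, push and grip.
It also fails if it takes over 51 s, if anything falls off the work surface, if the arm or the gripper's body presses on something with over 40 N, if the wrist force passes 120 N, or if a joint passes its speed limit or range.

### The arm

A 6-joint arm with a two-finger parallel gripper is mounted at the origin on the work surface. World frame = base frame: x ahead of the robot, y to its left, z up, the work surface at z = 0. Lengths are in m, angles in degrees, forces in N, time in s.
With the tool pointing down it reaches from about 0.35 to 0.875 m from the base axis. Payload 4.2 kg.
Tool frame: the origin (TCP) lies at the very end of the fingers, on their centre line; the grasp point (between the pads) lies r.pinch_z behind it (r.pinch_z is the distance from the TCP to the grasp point, in m); y points along the fingers, z is the direction in which the jaws open and shut, and the axes are right-handed (so a half turn about y gives the same grasp; the last joint's range is limited). The gripper opens to 87 mm and grips with 3 to 60 N. Pads are 19 mm wide; open, the fingers measure 117 mm over their backs; the gripper's body (75 mm by 190 mm) begins 51 mm behind the grasp point.
Start: joints at [-58.923, 22.042, 0.453, 0, -68.411, -14.817], TCP at [0.175, -0.6, 0.223] pointing down, gripper open.
Joint ranges: [-179.83, 179.83], [-69.29, 118.12], [-61.27, 80.66], [-181.25, 117.63], [-171.15, -9.14], [-177.46, 177.46]. Speed limits (degrees/s): [159.86, 159.86, 180, 180, 180, 180].

### API

Orientations are given as a 3x3 rotation matrix whose columns are the frame's x, y, z axes.
In Python, from station import sense, capture, camera_params, r gives the robot as it stands.
- The arm moves only by the tool move_arm, never from a script. Its argument "increments" is text: rows parted by semicolons, each of 7 numbers parted by spaces: the closure, from -1 (fully open) to 1 (shut), so that 0 is half open, then the shift along the tool's x, y, z in m, then the turn, a rotation vector about the tool's x, y, z in rad. In form: hand x y z wx wy wz; .... A call has 1 to 8 rows; each row is the pose to reach, as a shift and turn from the pose commanded when the call began, along the tool's axes at that moment; what a row does not reach only later rows make up. A row lasts 1/10 s, in which the tool goes at most 50 mm and 8.59 degrees, less where a joint would pass 70% of its speed; a pose out of reach is approached as far as the arm can. A call with a gripper value outside its range is refused whole. The fingers move at their own pace and stop on an object; the grip force is fixed at half the most. Time passes only in rows, so rows that repeat a pose let the fingers close. It gives the time, the measured TCP pose, the force and the opening at its end, in the units of the state.
- sense(): the state, without advancing time (a new reading comes with each control period).
- capture(name): name is "scene" or "top" or "wrist"; returns (picture, depth): 420x560x3 uint8, red, green, blue; 420x560 float32, m along the optical axis (not along the pixel's ray), 0 where there is no reading.
- camera_params(name): a dict with "fx", "fy", "cx", "cy" (pixels), "xyz" and "orientation" of the camera in the world. Camera axes: x right, y down, z forward; pixel columns grow to the right and rows downward; lengths in m; the calibration is good to about 2 mm. The wrist camera is an equidistant fisheye: a pixel r from the principal point sees the ray r / f radians off the axis. A picture is of the moment at which its call begins: read the wrist's pose just before it. camera_params takes no time and is no camera call; for the wrist camera it gives the pose at the moment of the call.
- r.finish_job(): hands the job in, once; it reports no verdict.
The state is a dict: "time_s": time; "joints": joint angles; "joint_velocities": joint speeds; "effort": joint torques, N m; "tcp_pos": TCP position; "ee_rot": TCP orientation; "wrist_force": force on the tool from outside, world axes, zero at the start; "moment": the same for the moment, N m; "gripper_width": opening from 0.0 (shut) to 1.0 (fully open).
Only numpy, scipy, OpenCV 4.12 (cv2) and the standard library are available. Lean on these libraries where they do the work, as an engineer would, in place of code of your own. Each camera call takes 0.05 s, during which the arm holds its last target.

## Working session

There is one attempt and no reset: what is moved stays moved. The work goes in short steps, Python scripts to look and compute and a tool call to move; the robot and the scene stay as the last step left them, time stands still between calls to the robot, and variables do not carry over. Pictures are saved under pics/ and viewed, and the job is handed in when it is done.

Besides the shell and the picture viewer there is one more tool, called in YAML: its name, and indented under it one key for each argument. move_arm: Moves the arm, as the interface text tells. Its arguments: {"type":"object","properties":{"increments":{"type":"string"}},"required":["increments"]}

```bash
ls; mkdir -p pics
python3 - <<'E'
from station import sense,capture,camera_params,r
import cv2,numpy as np
for n in ["scene","top","wrist"]:
    p=camera_params(n);print(n,p)
    a,d=capture(n);np.save(f'pics/{n}0.npy',d);cv2.imwrite(f'pics/{n}0.png',a[:,:,::-1])
s=sense();print(s,r.pinch_z)
E
```

```text
pics
scene {'fx': 401.2231496547229, 'fy': 401.2231496547229, 'cx': 277.27394695045876, 'cy': 212.13081612444282, 'xyz': array([ 1.27898764, -0.2414458 ,  0.9059969 ]), 'orientation': array([[ 0.30542321,  0.675037  , -0.67159639],
       [ 0.95209044, -0.2279747 ,  0.20384141],
       [-0.0155065 , -0.7016784 , -0.71232504]])}
top {'fx': 397.3098622802962, 'fy': 397.3098622802962, 'cx': 270.89301847585205, 'cy': 199.1295391507496, 'xyz': array([ 0.31452435, -0.0089691 ,  1.51250507]), 'orientation': array([[-0.01236685, -0.98714757,  0.15933216],
       [-0.99988741,  0.01356272,  0.00642021],
       [-0.00849867, -0.15923482, -0.98720416]])}
wrist {'fx': 325.19226210127806, 'fy': 325.19226210127806, 'cx': 282.3974921767994, 'cy': 209.01100574172006, 'xyz': array([ 0.09591014, -0.62295655,  0.38402843]), 'orientation': array([[-0.28040769,  0.91676003,  0.28446894],
       [ 0.9598779 ,  0.2670572 ,  0.08552703],
       [ 0.00243828,  0.29703789, -0.95486258]])}
{'time_s': 0.15, 'joints': array([-5.89219553e+01,  2.20796530e+01,  3.97691210e-01, -2.00865018e-02,
       -6.84139755e+01, -1.48173072e+01]), 'joint_velocities': array([-0.09927556, -0.11339664,  0.29077447,  0.08354651,  0.06916834,
        0.05511081]), 'effort': array([ 3.10506921e-04, -3.91050875e+01,  1.87588567e+01,  4.22217026e+00,
        1.24242427e-02, -1.16611604e-04]), 'tcp_pos': array([ 0.1748899 , -0.59954291,  0.22172206]), 'ee_rot': array([[ 9.60033546e-01, -5.85135917e-04, -2.79884349e-01],
       [ 2.79884938e-01,  1.60234118e-03,  9.60032215e-01],
       [-1.13279112e-04, -9.99998545e-01,  1.70207201e-03]]), 'wrist_force': array([-0.33557665,  0.01701451, -0.19281662]), 'moment': array([-0.01979359, -0.03078813, -0.02925553]), 'gripper_width': 0.9973288641352042} 0.0187
```

View pics/scene0.png

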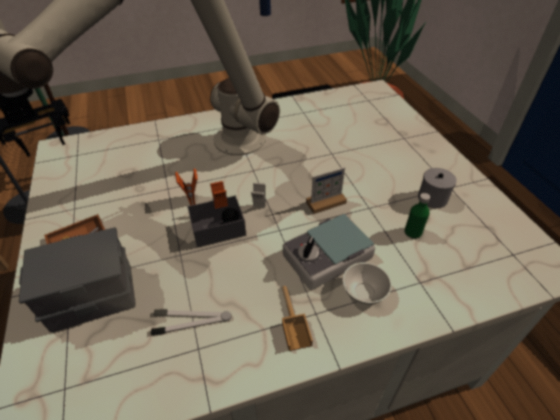

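View pics/top0.png

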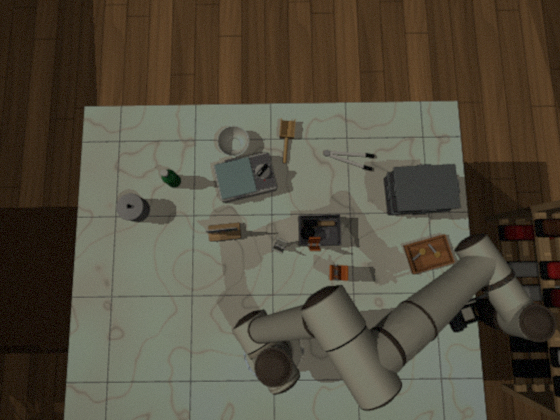

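View pics/wrist0.png

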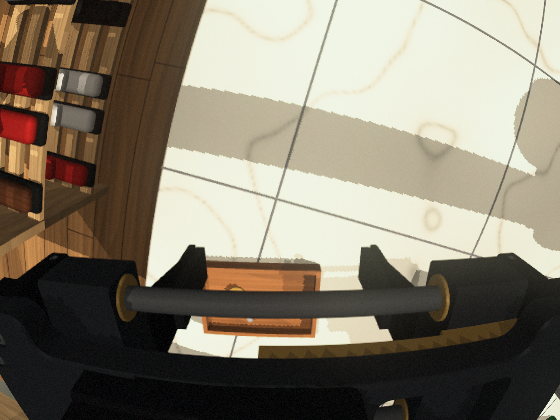

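Run:
```python
import cv2,numpy as np
a=cv2.imread('pics/scene0.png');b=cv2.imread('pics/top0.png')
cv2.imwrite('pics/sc1.png',cv2.resize(a[150:300,160:400],None,fx=3.3,fy=3.3,interpolation=cv2.INTER_CUBIC))
cv2.imwrite('pics/tp1.png',cv2.resize(b[120:290,200:380],None,fx=3.5,fy=3.5,interpolation=cv2.INTER_CUBIC))
```

```text
(no output)
```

View pics/sc1.png

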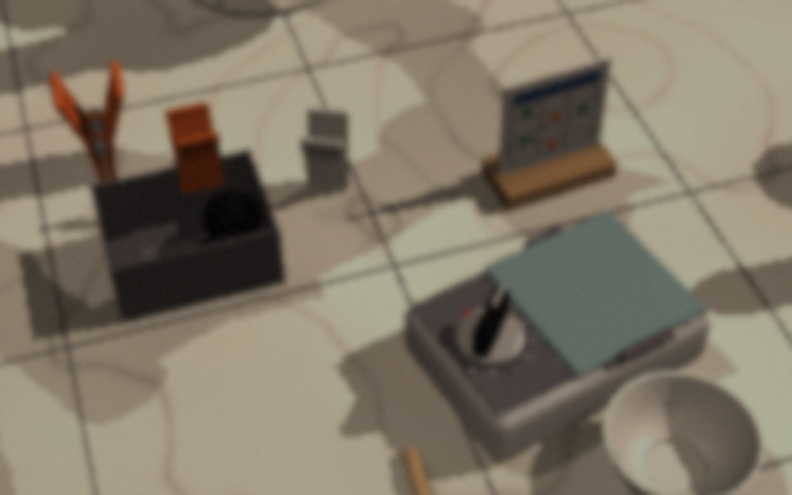

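View pics/tp1.png

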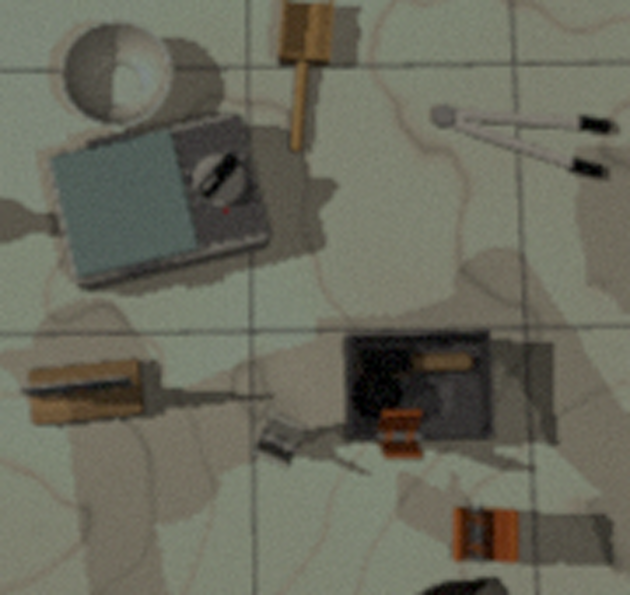

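```bash
cat > h.py <<'E'
import numpy as np,cv2
from station import sense,capture,camera_params,r
from scipy.spatial.transform import Rotation as R
def ray(p,u,v,fish=False):
    x=(u-p['cx'])/p['fx'];y=(v-p['cy'])/p['fy']
    if fish:
        t=np.hypot(x,y); k=np.sin(t)/t if t>1e-9 else 1
        d=np.array([x*k,y*k,np.cos(t)])
    else: d=np.array([x,y,1.])
    return d
def at_z(p,u,v,z,fish=False):
    d=p['orientation']@ray(p,u,v,fish); return p['xyz']+d*(z-p['xyz'][2])/d[2]
def proj(p,P,fish=False):
    c=p['orientation'].T@(np.asarray(P)-p['xyz'])
    if not fish: return np.array([p['cx']+p['fx']*c[0]/c[2],p['cy']+p['fy']*c[1]/c[2]])
    rr=np.hypot(c[0],c[1]);t=np.arctan2(rr,c[2]);return np.array([p['cx']+p['fx']*t*c[0]/rr,p['cy']+p['fy']*t*c[1]/rr])
def downrot(a):
    "tool R pointing down, z-axis (jaw direction) at world angle a deg"
    a=np.radians(a);z=np.array([np.cos(a),np.sin(a),0]);y=np.array([0,0,-1.]);return np.column_stack([np.cross(y,z),y,z])
def go(P,Rg,P0=None,R0=None):
    "shift and rotvec from present measured pose"
    s=sense(); P0=s['tcp_pos'] if P0 is None else P0; R0=s['ee_rot'] if R0 is None else R0
    return R0.T@(np.asarray(P)-P0), R.from_matrix(R0.T@Rg).as_rotvec()
E
python3 - <<'E'
from h import *
p=camera_params('top')
c=lambda u,v:(200+u/3.5,120+v/3.5)
for n,u,v,z in [('dial',220,177,.1),('dialtipLL',203,193,.1),('dialtipUR',236,158,.1),('red',225,212,.061),('clip',401,433,.115),('clipleft',381,433,.115),('cardL',24,392,.13),('cardR',132,381,.13),
 ('cadL',346,440,.07),('cadR',492,438,.07),('feed TL',52,160,.066),('feed TR',240,115,.058),('feed BR',268,240,.058),('feedBL',85,285,.058),('white',281,438,.06),('orange2',486,535,.09)]:
    print(n,at_z(p,*c(u,v),z).round(3))
E
```

```text
dial [0.648 0.028 0.1  ]
dialtipLL [0.632 0.046 0.1  ]
dialtipUR [0.668 0.011 0.1  ]
red [0.619 0.024 0.061]
clip [ 0.38  -0.151  0.115]
clipleft [ 0.38  -0.131  0.115]
cardL [0.425 0.224 0.13 ]
cardR [0.434 0.117 0.13 ]
cadL [ 0.376 -0.098  0.07 ]
cadR [ 0.376 -0.249  0.07 ]
feed TL [0.678 0.209 0.066]
feed TR [0.727 0.007 0.058]
feed BR [ 0.589 -0.021  0.058]
feedBL [0.543 0.173 0.058]
white [ 0.379 -0.032  0.06 ]
orange2 [ 0.278 -0.235  0.09 ]
```

Run:
```python
from h import *
print(go([.640,.028,.25],downrot(225)))
```

```text
(array([ 0.62215791, -0.02754451,  0.47233251]), array([-1.16159760e-03, -2.07251974e+00,  1.69429415e-03]))
```

move_arm:
  increments: "-1 0 -0.028 0 0 0 0; -1 0.622 -0.028 0.472 0 -2.073 0; -1 0.622 -0.028 0.472 0 -2.073 0; -1 0.622 -0.028 0.472 0 -2.073 0; -1 0.622 -0.028 0.472 0 -2.073 0; -1 0.622 -0.028 0.472 0 -2.073 0; -1 0.622 -0.028 0.472 0 -2.073 0; -1 0.622 -0.028 0.472 0 -2.073 0"

```text
time_s: 0.95
tcp_pos: [0.3841, -0.3169, 0.2505]
ee_rot: [[0.229, 0.0, -0.973], [0.973, 0.0, 0.229], [0.0, -1.0, -0.0]]
wrist_force: [1.2, -1.5, 0.8]
gripper_width: 0.999
```

Run:
```python
from h import *
s=sense();print(s['tcp_pos'],s['joints'].round(1),go([.640,.028,.25],downrot(225)))
```

```text
[ 0.38411074 -0.31689199  0.25053401] [-20.8   8.4 -14.3  -0.  -67.3   7.6] (array([ 0.39430171,  0.00059188, -0.17016432]), array([ 1.43489972e-04, -1.01630824e+00,  4.42537135e-05]))
```

move_arm:
  increments: "-1 0.39 0 -0.17 0 -1.016 0; -1 0.39 0 -0.17 0 -1.016 0; -1 0.39 0 -0.17 0 -1.016 0; -1 0.39 0 -0.17 0 -1.016 0; -1 0.39 0 -0.17 0 -1.016 0; -1 0.39 0 -0.17 0 -1.016 0; -1 0.39 0 -0.17 0 -1.016 0; -1 0.39 0 -0.17 0 -1.016 0"

```text
time_s: 1.75
tcp_pos: [0.6256, 0.002, 0.2503]
ee_rot: [[-0.704, -0.0, -0.71], [0.71, -0.0, -0.704], [0.0, -1.0, 0.0]]
wrist_force: [1.3, -0.8, 1.0]
gripper_width: 0.997
```

```bash
cat > look.py <<'E'
from h import *
import sys,pickle
n=sys.argv[1];cam=sys.argv[2] if len(sys.argv)>2 else 'wrist'
p=camera_params(cam);s=sense();a,d=capture(cam)
pickle.dump((p,s,a,d),open(f'pics/{n}.pkl','wb'))
cv2.imwrite(f'pics/{n}.png',cv2.resize(a[:,:,::-1],None,fx=1.4,fy=1.4,interpolation=cv2.INTER_CUBIC))
print(s['time_s'],s['tcp_pos'].round(4),s['joints'].round(1),s['wrist_force'].round(1),s['gripper_width'].round(3),np.degrees(np.arctan2(s['ee_rot'][1,2],s['ee_rot'][0,2])))
E
python3 look.py w1
```

```text
Traceback (most recent call last):
  File "look.py", line 7, in <module>
    print(s['time_s'],s['tcp_pos'].round(4),s['joints'].round(1),s['wrist_force'].round(1),s['gripper_width'].round(3),np.degrees(np.arctan2(s['ee_rot'][1,2],s['ee_rot'][0,2])))
                                                                                           ^^^^^^^^^^^^^^^^^^^^^^^^
AttributeError: 'float' object has no attribute 'round'
```

View pics/w1.png

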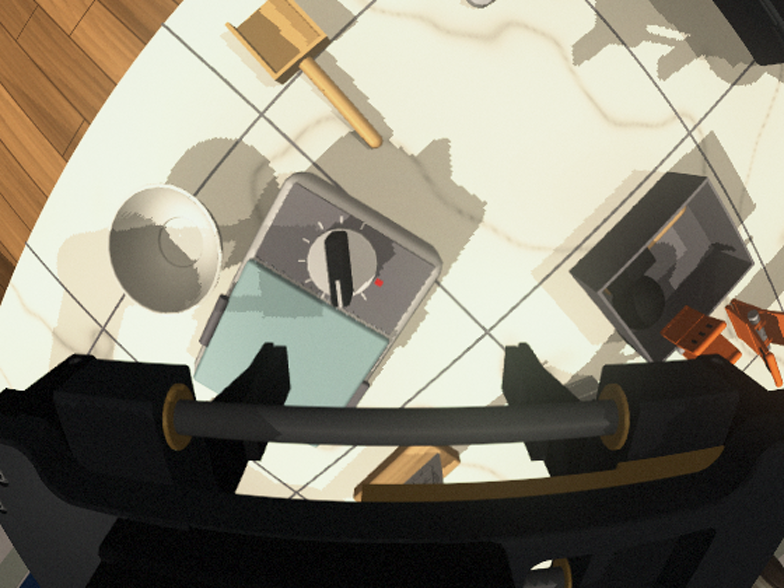

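```bash
sed -i "s/s\['gripper_width'\].round(3)/s['gripper_width']/" look.py; python3 look.py w1b;  python3 - <<'E'
import cv2
a=cv2.imread('pics/w1b.png')
import pickle
a=pickle.load(open('pics/w1b.pkl','rb'))[2][:,:,::-1]
cv2.imwrite('pics/w1c.png',cv2.resize(a[120:245,160:320],None,fx=4.8,fy=4.8,interpolation=cv2.INTER_CUBIC))
E
```

```text
1.8 [0.63   0.0072 0.2489] [ 15.3  21.6   3.5  -0.  -71.8  29.6] [5.3 2.1 0.8] 1.0003131184629053 -135.05302888096477
```

View pics/w1c.png

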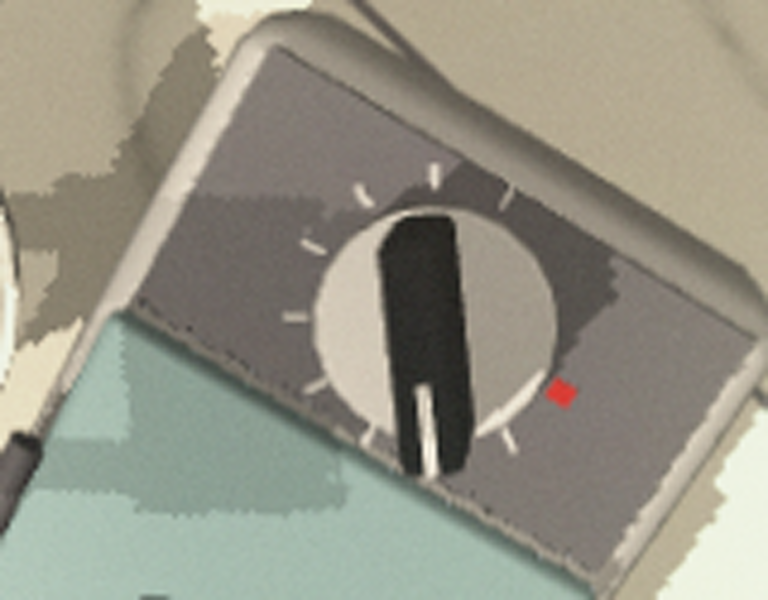

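Run:
```python
from h import *
import pickle
p,s,a,d=pickle.load(open('pics/w1b.pkl','rb'))
c=lambda u,v:(160+u/4.8,120+v/4.8)
for n,u,v,z in [('disc',435,323,.070),('red',562,393,.061),('barfar',428,217,.1),('markin',423,388,.1),('markout',429,440,.1),('L1',380,260,.1),('L2',392,400,.1),('R1',457,225,.1),('R2',472,430,.1)]:
    print(n,at_z(p,*c(u,v),z,True).round(4))
D=at_z(p,*c(435,323),.070,True)
for ang in range(120,150,5):
  print(ang,[ (np.array(proj(p,D+[k*.026*np.cos(np.radians(ang)),k*.026*np.sin(np.radians(ang)),.03],True))-[160,120])*4.8 for k in (-1,1)])
```

```text
disc [0.6545 0.0314 0.07  ]
red [0.6209 0.0248 0.061 ]
barfar [0.6737 0.0091 0.1   ]
markin [0.6496 0.036  0.1   ]
markout [0.6409 0.0434 0.1   ]
L1 [0.6746 0.0225 0.1   ]
L2 [0.6525 0.0425 0.1   ]
R1 [0.6684 0.0062 0.1   ]
R2 [0.636  0.0354 0.1   ]
120 [array([450.81535159, 237.22857068]), array([393.38517346, 471.55989704])]
125 [array([439.91260872, 234.93467907]), array([403.81184391, 473.77573077])]
130 [array([428.87066455, 233.59185726]), array([414.37378382, 475.12252074])]
135 [array([417.77933757, 233.21020983]), array([424.99577765, 475.59003312])]
140 [array([406.7286679 , 233.79151378]), array([435.60205965, 475.17386751])]
145 [array([395.8080497 , 235.32924556]), array([446.11674603, 473.87551134])]
```

move_arm:
  increments: "-0.2 0 0 0 0 0 0; -0.2 0 0 0 0 -0.05 0; -0.2 0 0 0 0 -0.05 0"

```text
time_s: 2.15
tcp_pos: [0.6242, -0.0009, 0.2507]
ee_rot: [[-0.736, -0.0, -0.677], [0.677, -0.0, -0.736], [0.0, -1.0, 0.0]]
wrist_force: [0.4, -0.7, -0.5]
gripper_width: 0.81
```

```bash
python3 look.py w2;  python3 - <<'E'
import cv2
import pickle
a=pickle.load(open('pics/w2.pkl','rb'))[2][:,:,::-1]
cv2.imwrite('pics/w2c.png',cv2.resize(a[100:245,180:340],None,fx=4,fy=4,interpolation=cv2.INTER_CUBIC))
E
```

```text
2.15 [ 0.6242 -0.0009  0.2507] [ 14.7  21.    2.9  -0.  -72.   32.7] [ 0.4 -0.7 -0.5] 0.8095435525569298 -132.57120201800842
```

View pics/w2c.png

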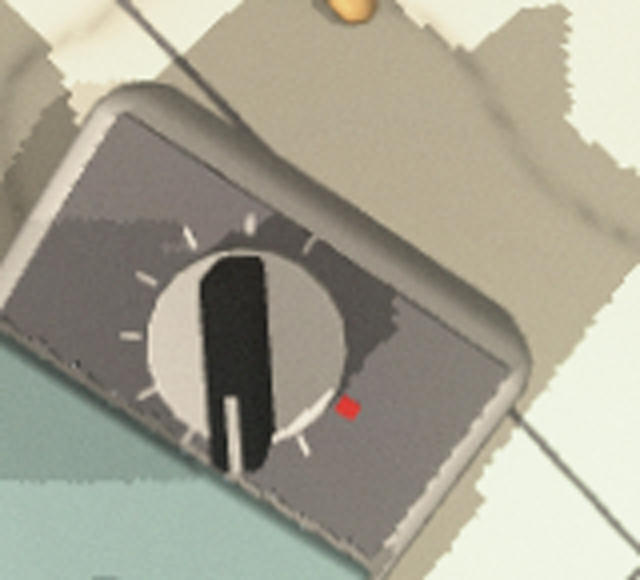

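View pics/w2.png

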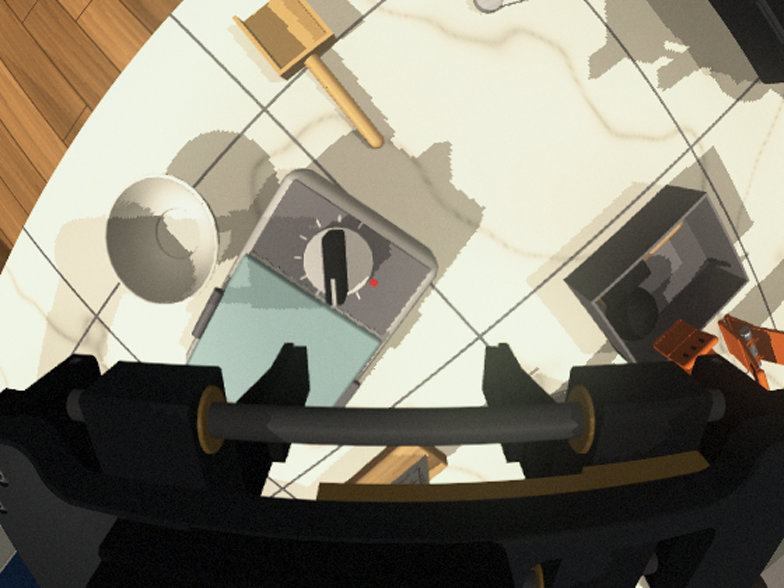

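Run:
```python
from h import *
import pickle
p,s,a,d=pickle.load(open('pics/w2.pkl','rb'))
print(p['xyz'])
c=lambda u,v:(180+u/4,100+v/4)
for n,u,v,z in [('disc',247,348,.070),('red',347,407,.061),('barmid',237,363,.1),('L1',200,290,.1),('L2',207,430,.1),('R1',264,260,.1),('R2',273,430,.1),('c1',105,100,.058),('c2',525,375,.058)]:
    print(n,at_z(p,*c(u,v),z,True).round(4))
```

```text
[ 0.68472608 -0.05670465  0.41309346]
disc [0.6537 0.0314 0.07  ]
red [0.6214 0.0249 0.061 ]
barmid [0.6554 0.0283 0.1   ]
L1 [0.675 0.022 0.1  ]
L2 [0.6482 0.0463 0.1   ]
R1 [0.6695 0.0052 0.1   ]
R2 [0.6367 0.0338 0.1   ]
c1 [0.7305 0.0145 0.058 ]
c2 [ 0.5937 -0.018   0.058 ]
```

Run:
```python
from h import *
print(go([.654,.030,.14],downrot(228)),go([.654,.030,.077],downrot(228)))
```

```text
(array([-0.00094944,  0.11079556, -0.04293348]), array([-5.56242720e-05, -1.10210713e-02,  5.48025459e-05])) (array([-0.00095287,  0.17379556, -0.042937  ]), array([-5.56242720e-05, -1.10210713e-02,  5.48025459e-05]))
```

move_arm:
  increments: "-0.1 -0.001 0.05 -0.043 0 -0.011 0; -0.1 -0.001 0.09 -0.043 0 -0.011 0; -0.1 -0.001 0.12 -0.043 0 -0.011 0; -0.1 -0.001 0.12 -0.043 0 -0.011 0; -0.1 -0.001 0.12 -0.043 0 -0.011 0"

```text
time_s: 2.7
tcp_pos: [0.6551, 0.0303, 0.1315]
ee_rot: [[-0.744, 0.001, -0.668], [0.668, -0.001, -0.744], [-0.001, -1.0, 0.0]]
wrist_force: [0.6, -0.4, 1.3]
gripper_width: 0.551
```

```bash
python3 look.py w3
```

```text
2.7 [0.6551 0.0303 0.1315] [ 16.8  29.   -1.9   0.1 -59.   31.3] [ 0.6 -0.4  1.3] 0.5506684126788737 -131.91496326903328
```

View pics/w3.png

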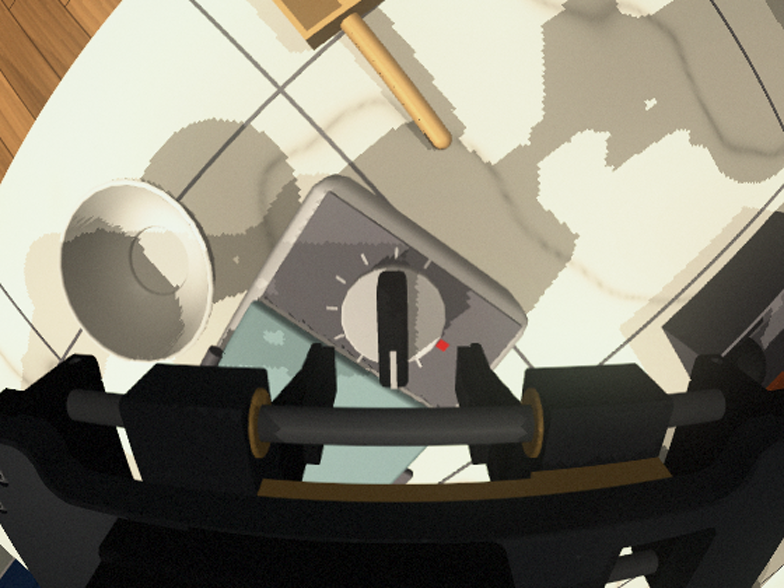

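move_arm:
  increments: "-0.1 0 0.03 0 0 0 0; -0.1 0 0.054 0 0 0 0; -0.1 0 0.054 0 0 0 0; 1 0 0.054 0 0 0 0; 1 0 0.054 0 0 0 0; 1 0 0.054 0 0 0 0; 1 0 0.054 0 0 0 0; 1 0 0.054 0 0 0 0"

```text
time_s: 3.55
tcp_pos: [0.655, 0.0312, 0.0773]
ee_rot: [[-0.745, 0.001, -0.667], [0.667, 0.0, -0.745], [-0.001, -1.0, -0.001]]
wrist_force: [0.2, 1.0, 1.9]
gripper_width: 0.181
```

```bash
python3 look.py w4; python3 -c "
from h import *
s=sense();print(s['moment'])"
```

```text
3.55 [0.655  0.0312 0.0773] [ 16.8  32.1  -5.2   0.  -52.6  31.3] [0.2 1.  1.9] 0.1807887533675057 -131.86690970169485
[ 0.26866578  0.08230384 -0.05436688]
```

View pics/w4.png

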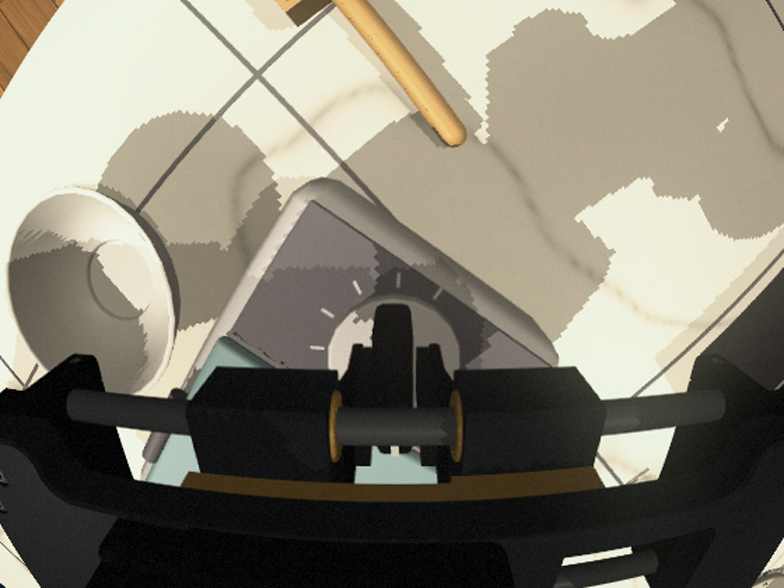

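move_arm:
  increments: "1 0 0 0 0 0 0; 1 0 0 0 0 -0.12 0; 1 0 0 0 0 -0.24 0; 1 0 0 0 0 -0.36 0; 1 0 0 0 0 -0.48 0; 1 0 0 0 0 -0.6 0; 1 0 0 0 0 -0.7 0; 1 0 0 0 0 -0.7 0"

```text
time_s: 4.4
tcp_pos: [0.6558, 0.0321, 0.0773]
ee_rot: [[-1.0, 0.003, -0.03], [0.03, 0.001, -1.0], [-0.003, -1.0, -0.001]]
wrist_force: [0.2, 3.7, 1.7]
gripper_width: 0.159
```

```bash
python3 look.py w5; python3 -c "
from h import *
s=sense();print(s['moment'])"
```

```text
4.4 [0.6558 0.0321 0.0773] [ 16.9  32.1  -5.1  -0.  -52.6  71.4] [0.2 3.7 1.7] 0.15874166641299736 -91.72494618936646
[ 1.17593747 -0.26752162  0.02143961]
```

View pics/w5.png

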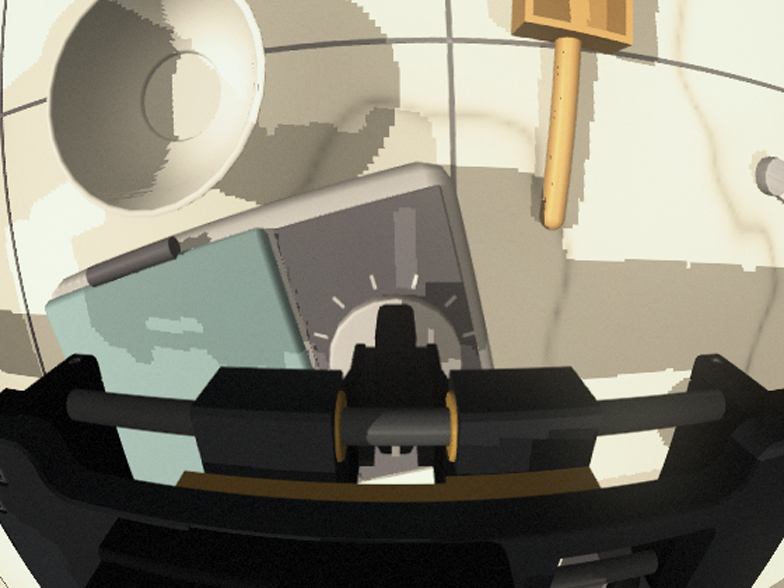

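move_arm:
  increments: "1 0 0 0 0 -0.1 0; 1 0 0 0 0 -0.2 0; 1 0 0 0 0 -0.28 0; 1 0 0 0 0 -0.28 0"

```text
time_s: 4.85
tcp_pos: [0.6558, 0.0322, 0.0773]
ee_rot: [[-0.97, 0.003, 0.243], [-0.243, 0.002, -0.97], [-0.003, -1.0, -0.001]]
wrist_force: [1.4, 5.0, 2.1]
gripper_width: 0.159
```

```bash
python3 -c "
from h import *
s=sense();print(s['moment'],s['joints'],s['effort'],np.degrees(np.arctan2(s['ee_rot'][1,2],s['ee_rot'][0,2])))"
```

```text
[ 1.49502881 -0.26192531 -0.56405134] [ 1.68772092e+01  3.20997684e+01 -5.14351799e+00 -6.11471855e-02
 -5.25618834e+01  8.72456957e+01] [ -2.82311574 -42.72794724  13.48497659   4.29473698  -0.79406429
   0.8218232 ] -75.91408684483629
```

move_arm:
  increments: "1 0 0 0 0 -0.03 0; 1 0 0 0 0 -0.03 0; 0 0 0 0 0 -0.01 0; 0 0 0 0 0 -0.01 0; 0 0 -0.05 0 0 -0.01 0; -0.2 0 -0.1 0 0 0 0; -0.2 0 -0.15 0 0 0 0; -0.2 0 -0.15 0 0 0 0"

```text
time_s: 5.65
tcp_pos: [0.6581, 0.0304, 0.2354]
ee_rot: [[-0.969, 0.015, 0.246], [-0.246, 0.001, -0.969], [-0.014, -1.0, 0.003]]
wrist_force: [0.2, 0.4, 1.1]
gripper_width: 0.571
```

```bash
python3 look.py w6
```

```text
5.65 [0.6581 0.0304 0.2354] [ 16.8  24.5   6.    0.2 -70.7  87.4] [0.2 0.4 1.1] 0.571226472063564 -75.76431590482562
```

View pics/w6.png

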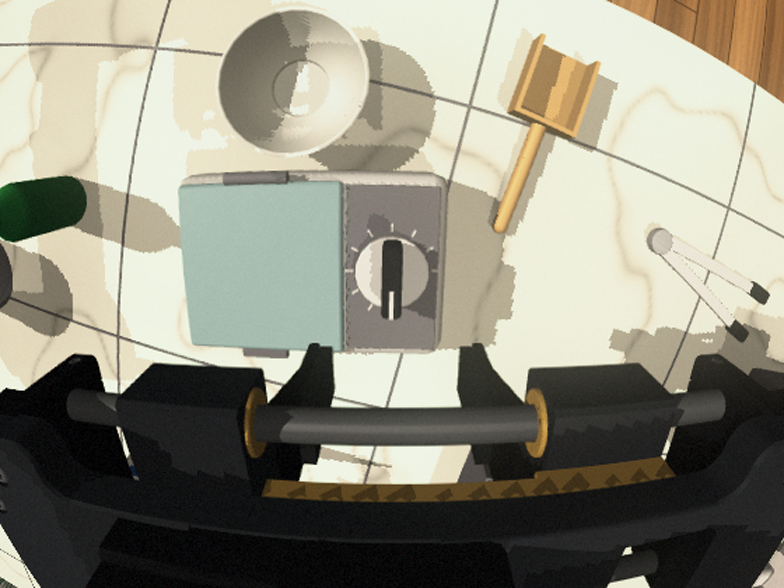

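Run:
```python
from h import *
print(go([.43,.25,.27],downrot(185)))
```

```text
(array([ 0.1649509 , -0.04049794, -0.26806277]), array([ 0.00556455,  1.73131545, -0.00594355]))
```

move_arm:
  increments: "-0.2 0.165 -0.037 -0.268 0 1.731 0; -0.2 0.165 -0.037 -0.268 0 1.731 0; -0.2 0.165 -0.037 -0.268 0 1.731 0; -0.2 0.165 -0.037 -0.268 0 1.731 0; -0.2 0.165 -0.037 -0.268 0 1.731 0; -0.2 0.165 -0.037 -0.268 0 1.731 0; -0.2 0.165 -0.037 -0.268 0 1.731 0; -0.2 0.165 -0.037 -0.268 0 1.731 0"

```text
time_s: 6.5
tcp_pos: [0.4257, 0.2511, 0.2625]
ee_rot: [[-0.634, -0.002, -0.773], [0.773, -0.002, -0.634], [0.0, -1.0, 0.003]]
wrist_force: [0.9, 0.6, -0.1]
gripper_width: 0.598
```

Run:
```python
from h import *
print(go([.43,.25,.27],downrot(185)))
```

```text
(array([-0.00359697, -0.00746966, -0.00256117]), array([-0.00294556,  0.59986183, -0.00087589]))
```

move_arm:
  increments: "-0.2 0 -0.007 0 0 0.6 0; -0.2 0 -0.007 0 0 0.6 0; -0.2 0 -0.007 0 0 0.6 0; -0.2 0 -0.007 0 0 0.6 0; -0.2 0 -0.007 0 0 0.6 0; -0.2 0 -0.007 0 0 0.6 0"

```text
time_s: 7.1
tcp_pos: [0.4282, 0.2494, 0.2693]
ee_rot: [[-0.092, -0.002, -0.996], [0.996, -0.002, -0.092], [-0.002, -1.0, 0.002]]
wrist_force: [1.2, 0.0, 0.8]
gripper_width: 0.602
```

```bash
python3 look.py w7
```

```text
7.1 [0.4282 0.2494 0.2693] [ 49.    7.5 -12.6  -0.  -70.1 -43.7] [1.2 0.  0.8] 0.6017652084032632 -174.72294835562272
```

View pics/w7.png

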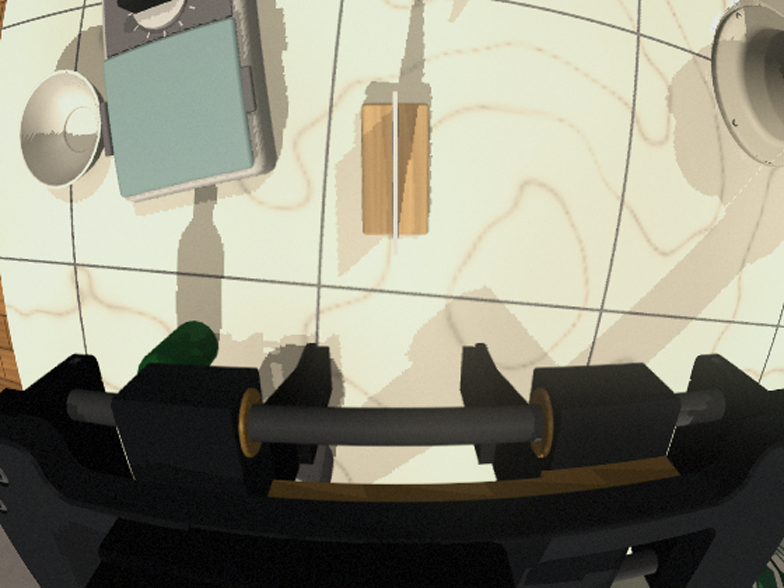

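```bash
python3 - <<'E'
import cv2,pickle
a=pickle.load(open('pics/w7.pkl','rb'))[2][:,:,::-1]
cv2.imwrite('pics/w7c.png',cv2.resize(a[55:180,240:320],None,fx=4.8,fy=4.8,interpolation=cv2.INTER_CUBIC))
E
```

```text
(no output)
```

View pics/w7c.png

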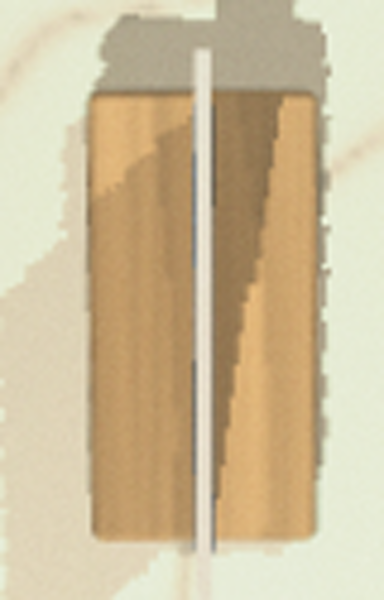

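```bash
python3 - <<'E'
import cv2,pickle
from h import *
p,s,a,d=pickle.load(open('pics/w7.pkl','rb'))
for v in list(range(60,70))+list(range(166,188,1)): print(v,a[v,278:289].astype(int).sum(1), d[v,280:286].round(3))
E
```

```text
60 [497 490 495 496 488 495 493 495 488 492 497] [0.391 0.392 0.391 0.392 0.392 0.391]
61 [487 485 484 484 485 493 494 486 489 482 491] [0.392 0.392 0.394 0.392 0.392 0.393]
62 [489 485 488 492 498 485 488 493 488 491 483] [0.394 0.393 0.393 0.392 0.39  0.392]
63 [490 488 484 487 493 494 480 488 486 482 487] [0.392 0.393 0.393 0.394 0.394 0.393]
64 [490 485 490 491 485 498 489 492 489 491 487] [0.393 0.393 0.393 0.393 0.393 0.392]
65 [492 485 537 608 604 587 489 483 481 480 487] [0.276 0.276 0.276 0.276 0.392 0.393]
66 [486 484 570 659 666 647 480 489 480 477 485] [0.394 0.276 0.276 0.275 0.    0.394]
67 [486 476 568 660 656 646 487 494 485 490 479] [0.394 0.277 0.276 0.275 0.395 0.394]
68 [495 490 577 661 662 646 485 490 487 490 491] [0.396 0.276 0.277 0.277 0.396 0.396]
69 [487 487 572 662 665 648 484 488 484 486 485] [0.396 0.277 0.277 0.276 0.394 0.396]
166 [446 452 426 647 657 634 408 507 500 499 515] [0.412 0.303 0.304 0.304 0.312 0.413]
167 [496 488 482 651 656 639 415 553 544 554 561] [0.412 0.303 0.304 0.303 0.314 0.412]
168 [536 533 504 651 656 637 450 621 631 626 631] [0.4
[... 1005 characters left out ...]
 [632 655 673 660 650 652 679 681 682 681 685] [0.439 0.306 0.307 0.307 0.439 0.439]
181 [633 656 671 664 656 658 679 681 680 683 681] [0.44  0.308 0.307 0.305 0.441 0.44 ]
182 [638 659 674 675 668 673 683 680 687 676 681] [0.441 0.307 0.307 0.307 0.442 0.44 ]
183 [641 661 678 683 682 684 682 685 684 682 679] [0.44  0.44  0.441 0.441 0.441 0.441]
184 [643 663 677 686 681 686 683 683 684 685 688] [0.44  0.442 0.441 0.441 0.442 0.442]
185 [645 670 679 678 683 686 674 681 682 684 683] [0.44  0.442 0.44  0.442 0.441 0.441]
186 [645 664 681 682 679 682 682 683 684 687 686] [0.442 0.442 0.441 0.443 0.441 0.44 ]
187 [647 662 682 684 681 686 689 680 683 678 680] [0.443 0.441 0.444 0.442 0.442 0.442]
```

```bash
python3 - <<'E'
import cv2,pickle
from h import *
p,s,a,d=pickle.load(open('pics/w7.pkl','rb'))
A=at_z(p,281.8,64.6,.13,True);B=at_z(p,282,182.6,.13,True);print(A,B,(A+B)/2,np.linalg.norm(A-B),np.degrees(np.arctan2(*(B-A)[1::-1]))-90)
print(go([.38,-.07,.27],downrot(180)))
E
```

```text
[0.43958878 0.12426611 0.13      ] [0.42915877 0.23470465 0.13      ] [0.43437377 0.17948538 0.13      ] 0.11092995709950813 5.395113772234268
(array([-3.13775237e-01,  2.08335896e-04,  7.74185115e-02]), array([-0.00167978,  0.09177133, -0.00165131]))
```

move_arm:
  increments: "-0.2 -0.314 0 0.077 0 0.092 0; -0.2 -0.314 0 0.077 0 0.092 0; -0.2 -0.314 0 0.077 0 0.092 0; -0.2 -0.314 0 0.077 0 0.092 0; -0.2 -0.314 0 0.077 0 0.092 0; -0.2 -0.314 0 0.077 0 0.092 0; -0.2 -0.314 0 0.077 0 0.092 0; -0.2 -0.314 0 0.077 0 0.092 0"

```text
time_s: 7.95
tcp_pos: [0.379, -0.0718, 0.2703]
ee_rot: [[0.005, -0.001, -1.0], [1.0, -0.0, 0.005], [-0.0, -1.0, 0.001]]
wrist_force: [0.7, -0.1, 0.5]
gripper_width: 0.602
```

move_arm:
  increments: "-0.2 0 0 0 0 0 0; -0.2 0 0 0 0 0 0"

```text
time_s: 8.15
tcp_pos: [0.3803, -0.069, 0.2704]
ee_rot: [[0.001, -0.0, -1.0], [1.0, 0.0, 0.001], [0.0, -1.0, 0.0]]
wrist_force: [-0.0, 0.1, 0.2]
gripper_width: 0.6
```

```bash
python3 look.py w8
```

```text
8.15 [ 0.3803 -0.069   0.2704] [ 14.1  -4.4 -24.8  -0.  -69.6 -14.2] [-0.   0.1  0.2] 0.5995663985075093 179.95227946384614
```

View pics/w8.png

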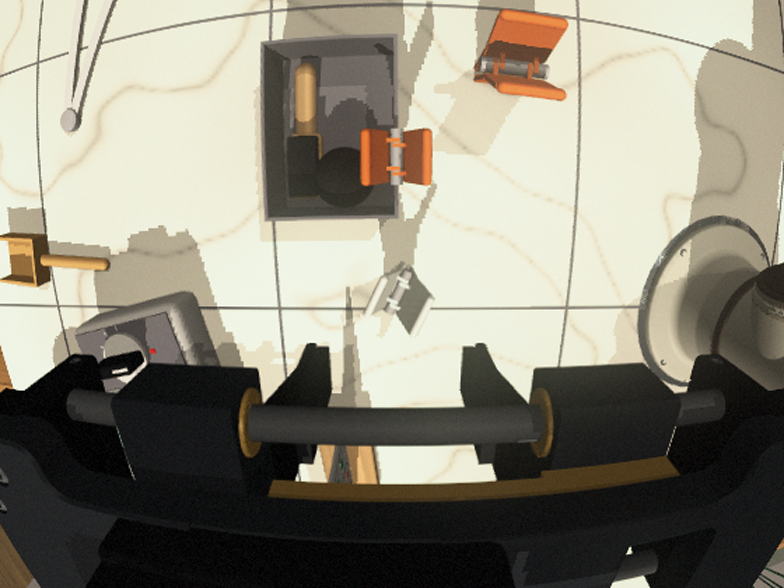

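```bash
python3 - <<'E'
import cv2,pickle
a=pickle.load(open('pics/w8.pkl','rb'))[2][:,:,::-1]
cv2.imwrite('pics/w8c.png',cv2.resize(a[75:150,240:330],None,fx=7,fy=7,interpolation=cv2.INTER_CUBIC))
E
```

```text
(no output)
```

View pics/w8c.png

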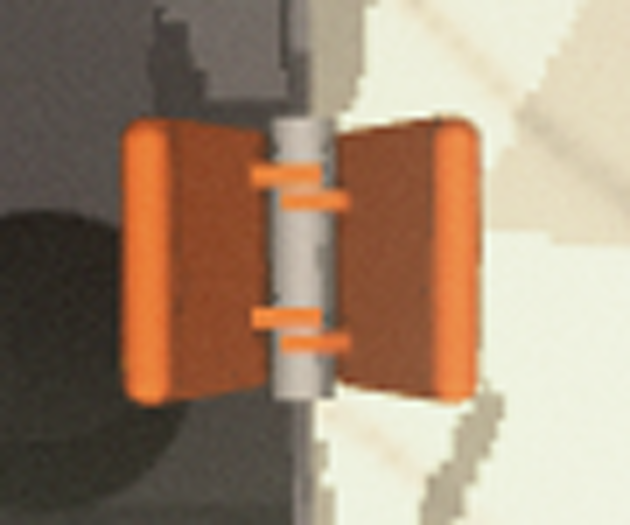

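```bash
python3 - <<'E'
import pickle
from h import *
p,s,a,d=pickle.load(open('pics/w8.pkl','rb'))
print(p['xyz'])
c=lambda u,v:(239.5+u/7,74.5+v/7)
for n,u,v,z in [('LT',122,118,.117),('LB',122,405,.117),('RT',480,117,.117),('RB',478,403,.117),('hT',300,118,.08),('hB',303,398,.08)]:
    print(n,at_z(p,*c(u,v),z,True).round(4))
c=lambda u,v:(u/1.4,v/1.4)
for n,u,v,z in [('cad TL',262,42,.07),('TR',397,36,.07),('BR',398,217,.07),('BL',264,219,.07)]:print(n,at_z(p,*c(u,v),z,True).round(4))
E
```

```text
[ 0.38014943 -0.15142571  0.43286231]
LT [ 0.404  -0.1703  0.117 ]
LB [ 0.4044 -0.1303  0.117 ]
RT [ 0.3552 -0.1704  0.117 ]
RB [ 0.3552 -0.1306  0.117 ]
hT [ 0.3797 -0.1722  0.08  ]
hB [ 0.3793 -0.1288  0.08  ]
cad TL [ 0.4868 -0.2491  0.07  ]
TR [ 0.3784 -0.2483  0.07  ]
BR [ 0.3776 -0.1015  0.07  ]
BL [ 0.4878 -0.1016  0.07  ]
```

Run:
```python
from h import *
print(go([.3798,-.1504,.16],downrot(180)))
```

```text
(array([-0.08160502,  0.1104206 ,  0.00046535]), array([-3.01152004e-04, -3.44367110e-04, -4.32192266e-06]))
```

move_arm:
  increments: "-0.8 -0.05 0 0 0 0 0; -0.8 -0.0815 0.01 0.0005 0 0 0; -0.8 -0.0815 0.05 0.0005 0 0 0; -0.8 -0.0815 0.09 0.0005 0 0 0; -0.8 -0.0815 0.11 0.0005 0 0 0; -0.8 -0.0815 0.11 0.0005 0 0 0; -0.8 -0.0815 0.11 0.0005 0 0 0"

```text
time_s: 8.9
tcp_pos: [0.3804, -0.1505, 0.1611]
ee_rot: [[-0.0, 0.0, -1.0], [1.0, -0.001, -0.0], [-0.001, -1.0, -0.0]]
wrist_force: [0.3, -0.1, 1.1]
gripper_width: 0.904
```

```bash
python3 look.py w9;python3 -c "
from h import *
print(go([.3798,-.1504,.1],downrot(180)))"
```

```text
8.9 [ 0.3804 -0.1505  0.1611] [  1.4   4.2 -33.2   0.  -52.5  -1.5] [ 0.3 -0.1  1.1] 0.9037525832051285 -179.99956314980295
(array([0.00023212, 0.06178465, 0.00127465]), array([ 0.00234524, -0.0002328 , -0.0005675 ]))
```

View pics/w9.png

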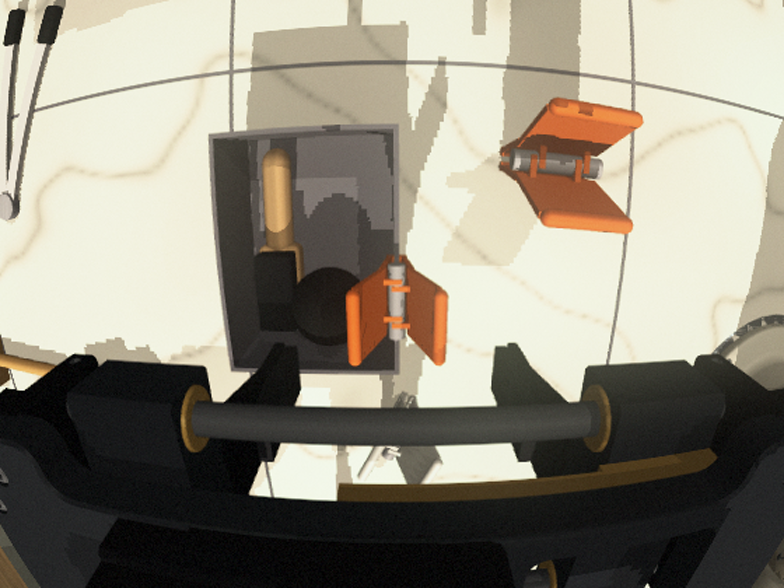

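move_arm:
  increments: "-0.8 0.0002 0.035 0.0008 0 0 0; -0.8 0.0002 0.0615 0.0008 0 0 0; -0.8 0.0002 0.0615 0.0008 0 0 0; -0.8 0.0002 0.0615 0.0008 0 0 0"

```text
time_s: 9.35
tcp_pos: [0.3801, -0.1508, 0.1005]
ee_rot: [[0.001, 0.002, -1.0], [1.0, -0.001, 0.001], [-0.001, -1.0, -0.002]]
wrist_force: [-0.4, 0.4, 1.0]
gripper_width: 0.895
```

move_arm:
  increments: "0 0 0 0 0 0 0; 0.2 0 0 0 0 0 0; 0.4 0 0 0 0 0 0; 0.6 0 0 0 0 0 0; 0.6 0 0 0 0 0 0; 0.6 0 0 0 0 0 0"

```text
time_s: 9.95
tcp_pos: [0.3808, -0.1512, 0.101]
ee_rot: [[0.0, 0.004, -1.0], [1.0, -0.001, 0.0], [-0.001, -1.0, -0.004]]
wrist_force: [0.8, 2.1, 15.0]
gripper_width: 0.443
```

```bash
python3 look.py w10
```

```text
9.95 [ 0.3808 -0.1512  0.101 ] [  1.4   9.2 -38.3   0.1 -42.3  -1.5] [ 0.8  2.1 15. ] 0.4433567415867332 179.97511533625294
```

View pics/w10.png

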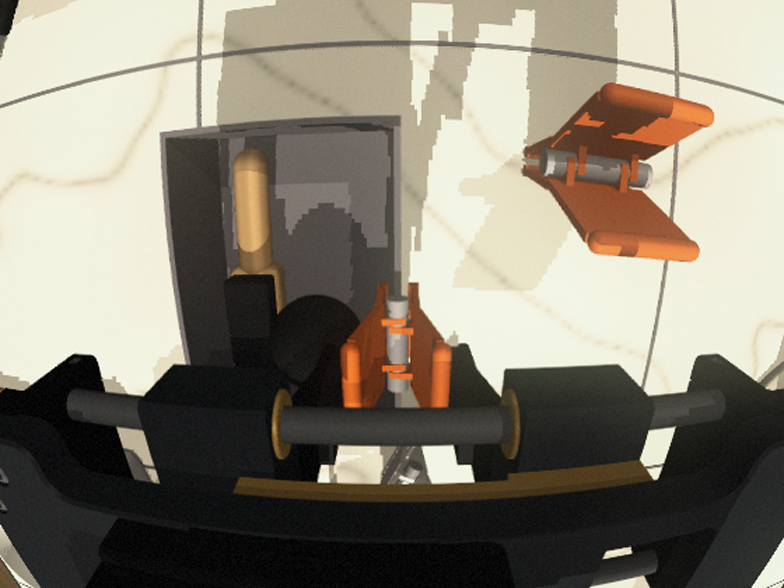

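move_arm:
  increments: "0.6 0 -0.001 0 0 0 0; 0.8 0 -0.002 0 0 0 0; 1 0 -0.003 0 0 0 0; 1 0 -0.003 0 0 0 0; 1 0 -0.003 0 0 0 0; 1 0 -0.003 0 0 0 0; 1 0 -0.003 0 0 0 0"

```text
time_s: 10.7
tcp_pos: [0.3819, -0.151, 0.1038]
ee_rot: [[0.001, 0.007, -1.0], [1.0, -0.001, 0.001], [-0.001, -1.0, -0.007]]
wrist_force: [1.7, -0.7, 8.2]
gripper_width: 0.18
```

```bash
python3 look.py w11
```

```text
10.7 [ 0.3819 -0.151   0.1038] [  1.4   9.  -38.    0.1 -42.6  -1.5] [ 1.7 -0.7  8.2] 0.18011520306248568 179.95857231392557
```

View pics/w11.png

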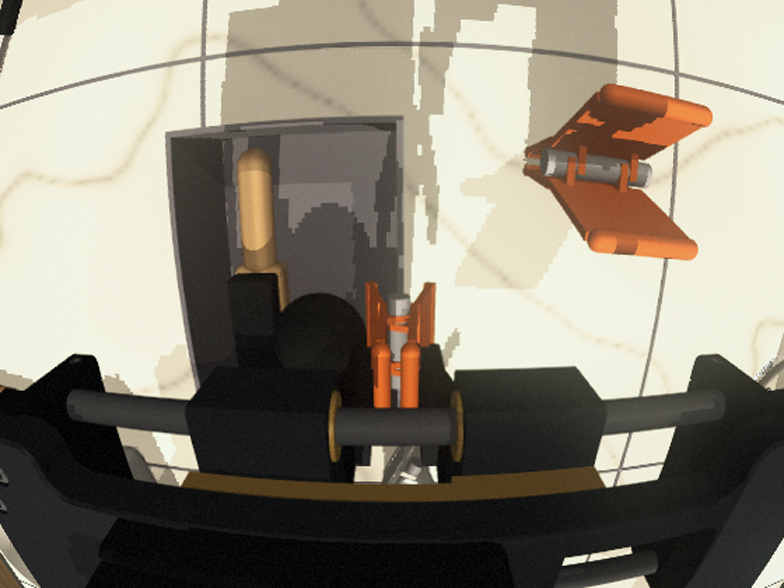

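move_arm:
  increments: "1 0 -0.01 0 0 0 0; 1 0 -0.03 0 0 0 0; 1 0 -0.05 0 0 0 0; 1 0 -0.08 0 0 0 0; 1 0 -0.12 0 0 0 0; 1 0 -0.15 0 0 0 0; 1 0 -0.15 0 0 0 0; 1 0 -0.15 0 0 0 0"

```text
time_s: 11.55
tcp_pos: [0.3776, -0.1505, 0.2517]
ee_rot: [[0.003, -0.001, -1.0], [1.0, 0.001, 0.003], [0.001, -1.0, 0.001]]
wrist_force: [-0.9, 0.8, -1.9]
gripper_width: 0.184
```

```bash
python3 look.py w12; python3 look.py s12 scene
```

```text
11.55 [ 0.3776 -0.1505  0.2517] [  1.4  -1.3 -24.6  -0.1 -66.7  -1.5] [-0.9  0.8 -1.9] 0.1839216196019293 179.84044448838347
11.6 [ 0.3772 -0.1505  0.2509] [  1.4  -1.3 -24.7  -0.1 -66.7  -1.5] [ 0.5  0.5 -1. ] 0.18535323167470347 179.84321916240023
```

View pics/w12.png

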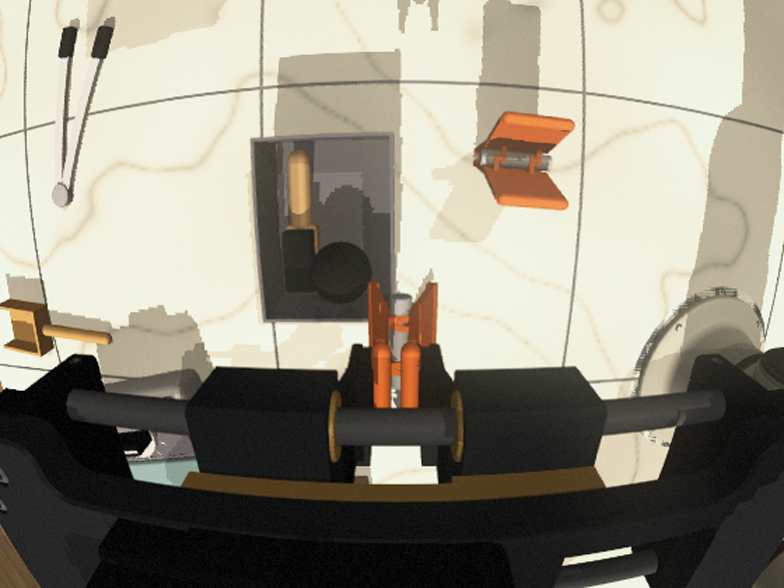

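View pics/s12.png

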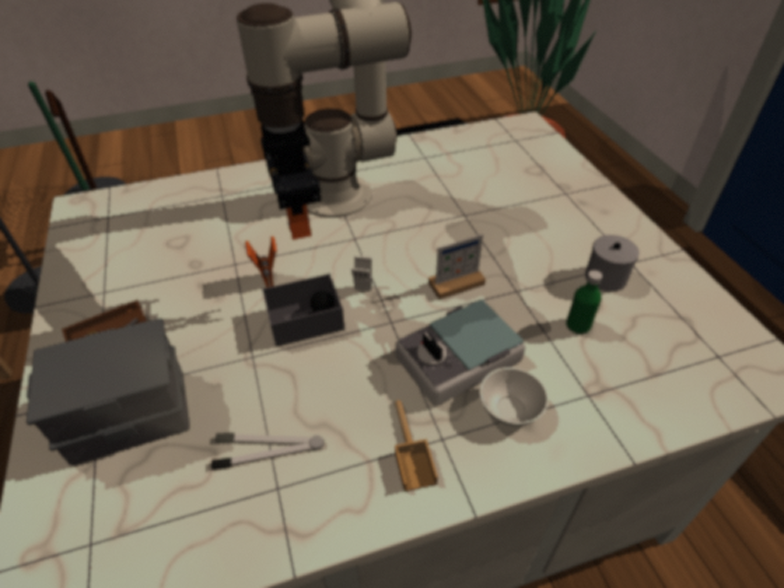

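```bash
python3 - <<'E'
import cv2,pickle
a=pickle.load(open('pics/w12.pkl','rb'))[2][:,:,::-1]
cv2.imwrite('pics/w12c.png',cv2.resize(a[195:300,240:330],None,fx=6,fy=6,interpolation=cv2.INTER_CUBIC))
E
```

```text
(no output)
```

View pics/w12c.png

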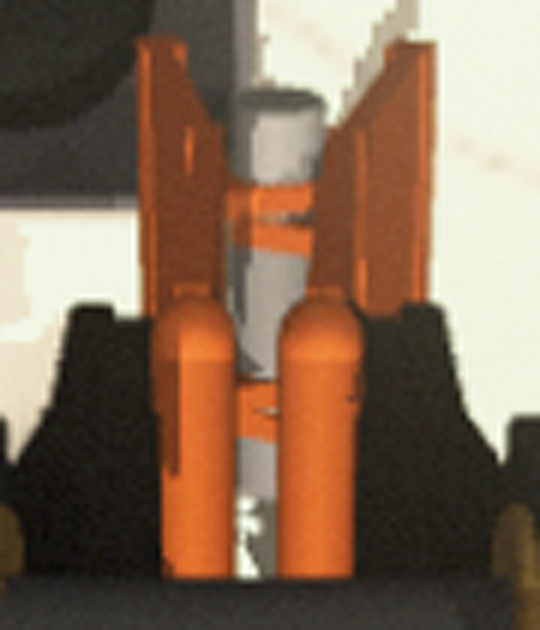

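```bash
python3 - <<'E'
import pickle
from h import *
p,s,a,d=pickle.load(open('pics/w12.pkl','rb'))
T=s['tcp_pos'];Rt=s['ee_rot']
print(p['xyz'])
c=lambda u,v:(239.5+u/6,194.5+v/6)
for n,u,v,y in [('hinge',283,100,-.0217),('hingeL',240,100,-.0217),('hingeR',325,100,-.0217),('handL',152,335,-.020),('handR',362,335,-.020),('handLin',232,335,-.02),('handRin',280,335,-.02),('jawL',138,45,-.02),('jawR',436,45,-.02),('jawLin',185,50,-.02),('jawRin',388,50,-.02)]:
    q=c(u,v); w=Rt.T@(p['orientation']@ray(p,*q,True)); o=Rt.T@(p['xyz']-T)
    k=(y-o[0])/w[0]; dd=d[int(round(q[1])),int(round(q[0]))]
    wc=ray(p,*q,True); P=Rt.T@(p['xyz']+p['orientation']@(wc/wc[2]*dd)-T)
    print(n,'plane',(o+w*k).round(4),'depth',P.round(4))
E
```

```text
[ 0.37747    -0.23309516  0.41410352]
hinge plane [-0.0217  0.0275  0.0029] depth [-0.0206  0.031   0.003 ]
hingeL plane [-0.0217  0.0275 -0.0015] depth [-0.0212  0.0289 -0.0015]
hingeR plane [-0.0217  0.0275  0.0072] depth [0.0497 0.2509 0.0156]
handL plane [-0.02   -0.0264 -0.0078] depth [-0.0169 -0.0197 -0.0082]
handR plane [-0.02   -0.0264  0.0083] depth [-0.0161 -0.0179  0.0088]
handLin plane [-0.02   -0.0263 -0.0017] depth [-0.0167 -0.0191 -0.0018]
handRin plane [-0.02   -0.0263  0.002 ] depth [-0.0167 -0.0192  0.0021]
jawL plane [-0.02    0.0536 -0.0134] depth [ 0.0251  0.2098 -0.0232]
jawR plane [-0.02    0.0537  0.021 ] depth [-0.0189  0.0574  0.0214]
jawLin plane [-0.02    0.0515 -0.0079] depth [-0.0188  0.0555 -0.0081]
jawRin plane [-0.02    0.0516  0.0153] depth [-0.0187  0.0559  0.0156]
```

Run:
```python
from h import *
print(go([.4381,.1798,.25],downrot(185.4)))
```

```text
(array([ 0.33053921,  0.00051942, -0.0600401 ]), array([-0.00393718, -0.09694508,  0.00094503]))
```

move_arm:
  increments: "1 0.02 0 0 0 0 0; 1 0.06 0 -0.01 0 -0.02 0; 1 0.1 0 -0.02 0 -0.04 0; 1 0.14 0 -0.03 0 -0.06 0; 1 0.18 0 -0.04 0 -0.08 0; 1 0.22 0 -0.05 0 -0.097 0; 1 0.26 0 -0.06 0 -0.097 0; 1 0.29 0 -0.06 0 -0.097 0"

```text
time_s: 12.45
tcp_pos: [0.4391, 0.1409, 0.2501]
ee_rot: [[-0.096, -0.003, -0.995], [0.995, -0.002, -0.096], [-0.002, -1.0, 0.004]]
wrist_force: [0.8, -0.0, -0.3]
gripper_width: 0.184
```

move_arm:
  increments: "1 0.02 0 0.004 0 0 0; 1 0.036 0 0.004 0 0 0; 1 0.036 0 0.004 0 0 0; 1 0.036 0 0.004 0 0 0; 1 0.036 0 0.004 0 0 0"

```text
time_s: 12.95
tcp_pos: [0.4318, 0.1737, 0.2518]
ee_rot: [[-0.094, -0.001, -0.996], [0.996, -0.001, -0.094], [-0.001, -1.0, 0.001]]
wrist_force: [-0.1, -0.1, -0.5]
gripper_width: 0.184
```

```bash
python3 look.py w13
python3 - <<'E'
from h import *
print(go([.4381,.1798,.25],downrot(185.4)))
E
```

```text
12.95 [0.4318 0.1737 0.2518] [ 42.    5.  -18.    0.  -67.  -36.6] [-0.1 -0.1 -0.5] 0.18379299795357518 -174.62334843729965
(array([ 0.0055276 ,  0.00189626, -0.00677833]), array([-0.00044372, -0.00064773, -0.00036485]))
```

View pics/w13.png

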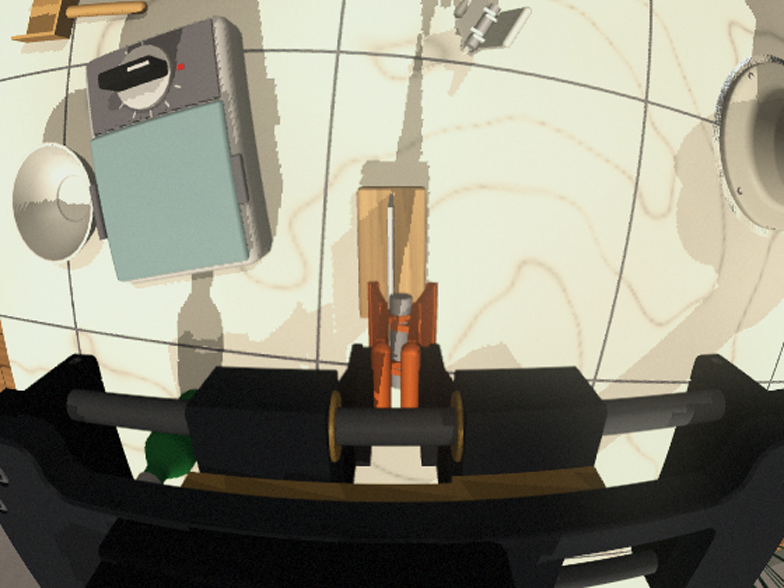

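move_arm:
  increments: "1 0.0055 0 -0.0068 0 0 0; 1 0.0055 0.02 -0.0068 0 0 0; 1 0.0055 0.05 -0.0068 0 0 0; 1 0.0055 0.05 -0.0068 0 0 0; 1 0.0055 0.05 -0.0068 0 0 0"

```text
time_s: 13.5
tcp_pos: [0.4388, 0.1805, 0.2025]
ee_rot: [[-0.095, 0.0, -0.996], [0.996, -0.001, -0.095], [-0.001, -1.0, -0.0]]
wrist_force: [-0.1, 0.1, 0.8]
gripper_width: 0.184
```

```bash
python3 look.py w14
python3 - <<'E'
from h import *
import pickle
print(go([.4381,.1798,.1735],downrot(185.4)))
a=pickle.load(open('pics/w14.pkl','rb'))[2][:,:,::-1]
cv2.imwrite('pics/w14c.png',cv2.resize(a[150:300,230:340],None,fx=4,fy=4,interpolation=cv2.INTER_CUBIC))
E
```

```text
13.5 [0.4388 0.1805 0.2025] [ 42.1   8.3 -21.7   0.1 -60.  -36.7] [-0.1  0.1  0.8] 0.18379319863588056 -174.57360326930822
(array([-0.00106015,  0.0297657 ,  0.00130258]), array([0.00194834, 0.00064286, 0.00029656]))
```

View pics/w14c.png

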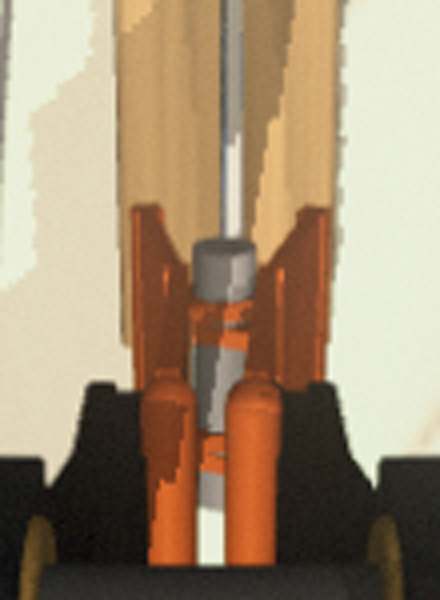

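move_arm:
  increments: "1 -0.0008 0.01 0.0008 0 0 0; 1 -0.0008 0.02 0.0008 0 0 0; 1 -0.0008 0.0285 0.0008 0 0 0; 1 -0.0008 0.0285 0.0008 0 0 0; 1 -0.0008 0.0285 0.0008 0 0 0"

```text
time_s: 14.05
tcp_pos: [0.4375, 0.1798, 0.1734]
ee_rot: [[-0.095, -0.0, -0.995], [0.995, -0.001, -0.095], [-0.001, -1.0, 0.0]]
wrist_force: [-0.2, -0.3, -1.7]
gripper_width: 0.182
```

```bash
python3 look.py w15; python3 look.py s15 scene
python3 - <<'E'
from h import *
import pickle
a=pickle.load(open('pics/w15.pkl','rb'))[2][:,:,::-1]
cv2.imwrite('pics/w15c.png',cv2.resize(a[150:300,230:340],None,fx=4,fy=4,interpolation=cv2.INTER_CUBIC))
a=pickle.load(open('pics/s15.pkl','rb'))[2][:,:,::-1]
cv2.imwrite('pics/s15c.png',cv2.resize(a[120:240,270:390],None,fx=5,fy=5,interpolation=cv2.INTER_CUBIC))
E
```

```text
14.05 [0.4375 0.1798 0.1734] [ 42.1   9.8 -24.4   0.  -55.8 -36.7] [-0.2 -0.3 -1.7] 0.18249967442557172 -174.55711735320273
14.1 [0.4377 0.1799 0.1737] [ 42.1   9.8 -24.4   0.  -55.8 -36.7] [-0.7  0.1  0. ] 0.18467174517128637 -174.55442416594087
```

View pics/w15c.png

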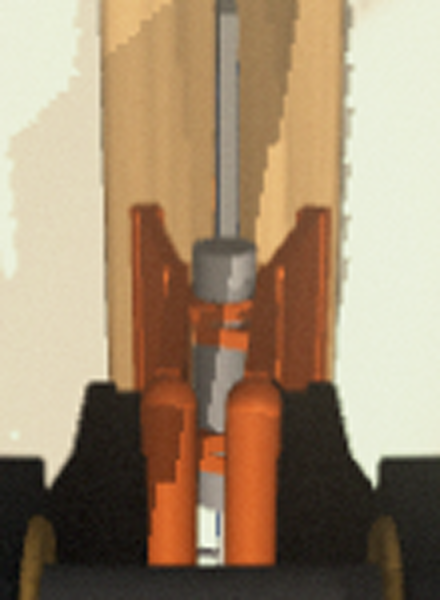

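View pics/s15c.png

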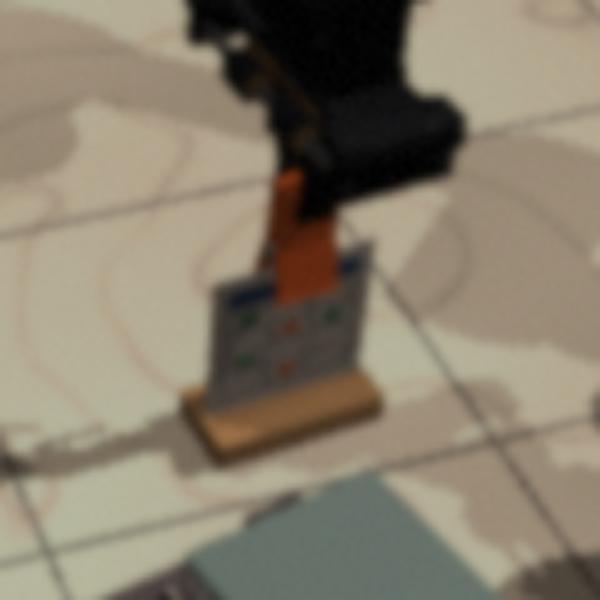

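Run:
```python
from h import *
import pickle
p,s,a,d=pickle.load(open('pics/w15.pkl','rb'))
c=lambda u,v:(229.5+u/4,149.5+v/4)
def dp(u,v):
    x,y=c(u,v);x=round(x);y=round(y)
    w=ray(p,x,y,True);return (p['xyz']+p['orientation']@(w/w[2]*d[y,x])).round(4)
for n,u,v in [('card',227,20),('card',228,80),('card',228,130),('card',228,200),('card',228,225),('tipL',138,212),('tipL',146,212),('tipL',150,215),('tipR',322,212),('tipR',316,215),('tipR',326,216),('hinge',224,250)]: print(n,dp(u,v))
T=s['tcp_pos'];Rt=s['ee_rot']
q=camera_params('scene')
o=lambda P:(proj(q,P)-[269.5,119.5])*5
for n,P in [('cardtop',[.4344,.1795,.13]),('cardL',[.4396,.1243,.13]),('cardR',[.4292,.2347,.13])]+[(f'tipb{yy} {xx}',T+Rt@[xx,yy,-.0105]) for yy in (.056,.059,.062) for xx in (-.02,.02)]: print(n,o(P).round(1))
```

```text
card [0.4401 0.1249 0.1309]
card [0.439  0.1354 0.1297]
card [0.4383 0.1431 0.1305]
card [0.4371 0.1553 0.1301]
card [0.4367 0.1594 0.13  ]
tipL [0.4518 0.1621 0.1161]
tipL [0.4504 0.162  0.1161]
tipL [0.4496 0.1617 0.1192]
tipR [0.4195 0.1591 0.1157]
tipR [0.4211 0.1592 0.1186]
tipR [0.4191 0.1593 0.12  ]
hinge [0.4369 0.1585 0.1457]
cardtop [296.5 260.9]
cardL [213.9 285.5]
cardR [377.2 236.8]
tipb0.056 -0.02 [276.1 299.3]
tipb0.056 0.02 [334.9 281.5]
tipb0.059 -0.02 [275.7 303.1]
tipb0.059 0.02 [334.4 285.3]
tipb0.062 -0.02 [275.4 306.9]
tipb0.062 0.02 [334.  289.1]
```

Run:
```python
from station import r,sense
s=sense();print(s['time_s'],s['gripper_width'],s['wrist_force']);print(r.finish_job())
```

```text
14.15 0.18105452795907487 [-0.25880973 -0.33280036 -0.57968027]
the job is handed in; nothing more can be done
None
```

The timed feeder is off, and the orange clip is held wide open over the middle of the feeding card. I handed the job in at 14.15 s, still squeezing the clip.

- **Dial:** I turned it anticlockwise until it met a firm resistance of about 0.56 N m, well above the 0.04 N m that turning takes. Afterwards the white mark pointed at the red mark on the panel.
- **Clip:** I took the smaller orange clip off the caddy wall. The larger orange clip and the white one were not touched.
- **Tip depth:** by the wrist camera's depth, both tips are at about z 0.116 m, some 14 mm below the card's edge at 0.130 m.
- **Clearance:** the jaws are 14 to 15 mm from the card on each side, and the hinge barrel is about 9 mm above the edge. The wrist force was under 1 N, so nothing was touching.
- **Card position:** the card's edge in the scene camera still matched its place before the clip was lowered.

Two readings disagreed:
- The clip hangs about 2.6° tilted in the fingers. I shifted the arm to centre the jaws on the card and left the tilt.
- The top camera's early positions were 5 to 10 mm off those from the wrist camera. I used the wrist camera, and the grasps and the fit confirmed it.

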